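Set the pasta machine's thickness dial

TASK

The pasta machine on the counter is still set too wide for lasagne. Pull its thickness dial out on the spring, turn it on to the setting at the long mark straight above it, and let the index pin drop into that hole so that the dial sits fully home, then let go; the ring of holes has slipped a little against the marks, so feel for the hole. Leave the jar, the bowl and the scraper standing where they are.

Things in the scene. Friction and masses are not known exactly. Their poses are not given: they have to be found in the camera images.
- dial_grip (a point): Centre of the black ribbed thickness dial on the machine's left side plate: 46 mm diameter, 26 mm thick, axis level, 122 mm above the counter. y: the dial's axis, straight out of the machine; z: from the axis towards the white pointer on its face and rim. It starts home (pin in a hole), one, two or three settings short of the wanted one, the pointer leaning to the machine's -x side.
- dial_pin (a point): Tip of the index pin, 4.6 mm thick, fixed to the dial's back 19.5 mm from the axis on the pointer's side. A spring holds the dial home with the pin 6 mm deep in a hole: 5 N to start pulling the dial straight out, 9 N at 6 mm, where the pin comes free and the dial can turn, 11 N at the stop, 9 mm out.
- hole_ring (a point): Centre of the boss (45 mm diameter) behind the dial; its face has ten holes on a 19.5 mm radius, unevenly spaced, 31 to 45 degrees apart, the whole ring slipped up to 10 degrees either way against the marks. The pin has 0.8 mm play (2.4 degrees) either way in a hole; between holes it rests on the boss, the dial 6 mm out. Let go there, it stays between two settings. The drawn dial turns easily.
- dial_home (a point): Fixed: where dial_grip lies when the dial is home at the wanted setting, with the axes it then has, to 13 degrees: y out of the machine, z straight up to the long mark on the side plate. Turning by positive angles about this y gives thinner settings (facing the dial: counter-clockwise, pointer from -x up to z). The side plate is 26 mm behind this point; the 100 mm in front are clear.
- machine: Chrome pasta machine, fixed on suction feet; origin on the counter under its centre, y along the rollers to the dial, z up. Side plates (outer faces y = -98, 98 mm): 156 mm wide at the foot, 136 at z = 90 mm, narrowing to 68 at the top, z = 158 mm, centred on x = 0. Feed tray up to z = 176 mm at x = -97 mm, y -74 to 74 mm. Crank at -y.
- jar_mid (a point): Middle of a closed glass storage jar with a steel lid, 96 mm in diameter, 150 mm tall, standing beyond the dial; to be left alone.
- bowl_mid (a point): Middle of a white bowl, 150 mm across and 65 mm tall, on the crank side; to be left alone.
- scraper_mid (a point): Middle of a steel dough scraper with a wooden handle lying flat, 90 x 125 mm, 20 mm high; to be left alone.
Mind the look-alikes: they are no part of the job. Of the things that look like the part that bears bowl_mid, the middle-sized one is meant.

How it is judged:
On the way, in this order (a step that is already met when the one before it is completed fails the run):
1. the dial has been pulled out until its index pin is clear of its hole (y of dial_grip in the frame of dial_home above 0.0052 m), for 0.2 s.
2. the pointer is at the long mark and the dial is home, its pin in that hole (angle between the z axis of dial_grip and the z axis of dial_home, either way round below 0.24 rad and y of dial_grip in the frame of dial_home below 0.0015 m and z of dial_pin in the frame of dial_home above 0.01 m), for 0.2 s.
At the end, for the whole second after the job is handed in: The dial's pin is in the hole at the long mark (pointer within 13.7 degrees of straight up) and the dial is home to within 1.5 mm, and the jar, bowl and scraper are upright within 20 mm of where they stood (all of step 2 and distance of each of jar_mid, bowl_mid, scraper_mid from where it was at the start of the episode below 0.02 m and angle between each of jar_mid, bowl_mid, scraper_mid's own z axis and vertical below 0.2 rad); the robot touches nothing.
It fails at once if the jar was knocked over or pushed away (distance of jar_mid from where it was at the start of the episode above 0.03 m or angle between jar_mid's own z axis and vertical above 0.4 rad).
It fails at once if the bowl was knocked over or pushed away (distance of bowl_mid from where it was at the start of the episode above 0.03 m or angle between bowl_mid's own z axis and vertical above 0.4 rad).
It fails at once if the scraper was knocked over or pushed away (distance of scraper_mid from where it was at the start of the episode above 0.03 m or angle between scraper_mid's own z axis and vertical above 0.4 rad).
It also fails if it takes over 64 s, if anything falls off the work surface, if the arm or the gripper's body presses on something with over 40 N, if the wrist force passes 120 N, or if a joint passes its speed limit or range.

ROBOT

A 6-joint arm with a two-finger parallel gripper is mounted at the origin on the work surface. World frame = base frame: x ahead of the robot, y to its left, z up, the work surface at z = 0. Lengths are in m, angles in rad, forces in N, time in s.
With the tool pointing down it reaches from about 0.325 to 0.85 m from the base axis. Payload 15.5 kg.
Tool frame: the origin (TCP) lies on the mounting face of the last link; the fingertips stand 191 mm ahead of it and the grasp point (between the pads) lies 172 mm ahead of it (manip.tcp_to_tips is the distance from the TCP to the fingertips, in m); z points along the fingers, y is the line along which they close (so a half turn about z gives the same grasp; the last joint's range is limited). The gripper opens to 91 mm and grips with 3 to 60 N. Pads are 32 mm wide; open, the fingers measure 118 mm over their backs; the gripper's body (76 mm by 178 mm) begins 60 mm behind the grasp point.
Start: joints at [1.2, 0.494, 1.345, -0, 1.302, -0.096], TCP at [0.17, 0.601, 0.405] pointing down, gripper open.
Joint ranges: [-2.91, 2.91], [-0.82, 2.16], [0.22, 2.67], [-1.22, 4.37], [0.12, 2.79], [-3.08, 3.08]. Speed limits (rad/s): [1.89, 1.89, 2.57, 3.01, 3.01, 3.01].

INTERFACE

Orientations are given as a unit quaternion [w, x, y, z].
In Python, from cell import manip, viewer gives the robot as it stands. The module is installed in compiled form; this text tells all that it offers. Calls block until the motion is done:
- manip.goto(position, orientation): joint-space move of the TCP to a pose.
- manip.move_straight(position, rate=0.15, orientation=None, guard=None): straight line of the TCP; orientation=None keeps the orientation; rate is the mean speed in m/s. With guard (N) it stops when the force on the tool has changed by that much, and returns True; else False.
- manip.move_j(angles): joint-space move.
- manip.release() and manip.gripper_close(): open the fingers fully, or close them until they stop; the grip force is fixed at half the most.
- manip.wait(seconds).
- manip.solve_ik(position, orientation): joint angles nearest the present ones, or None.
- viewer.get_image(name): name is "scene" or "top" or "wrist"; returns a dict with "image" (480x640x3 uint8, blue, green, red), "depth" (480x640 float32, m along the optical axis (not along the pixel's ray), 0 where there is no reading), "fov_y" (degrees; the focal length in pixels is half the picture's height over the tangent of half this angle, whatever the lens; pixels are square), "cx", "cy" (the principal point, pixels), "R" (3x3) and "t" (3): a world point X has camera coordinates R X + t; the wrist camera has in their place "T_tool_cam" (4x4, takes a point from camera to tool coordinates, whose origin is the TCP and whose axes are the flange's). Camera axes: x right, y down, z forward; pixel columns grow to the right and rows downward; lengths in m; the calibration is good to about 2 mm. The wrist camera is an equidistant fisheye: a pixel r from the principal point sees the ray r / f radians off the axis. A picture is of the moment at which its call begins: read the wrist's pose just before it.
A pose or a line that the arm cannot do raises manip.Unreachable and nothing moves.
- manip.finish_job(): hands the job in; it is judged then, once.
Readings, each from a call of its own:
- manip.get_t(): time.
- manip.get_joint_pos(): joint angles.
- manip.get_joint_vel(): joint speeds.
- manip.get_effort(): joint torques, N m.
- manip.get_position(): TCP position.
- manip.get_tcp_rot(): TCP orientation.
- manip.get_ft_force(): force on the tool from outside, world axes, zero at the start.
- manip.get_moment(): the same for the moment, N m.
- manip.get_grip_width(): finger opening in m.
- manip.get_grasp_force(): force on a finger pad.
Only numpy, scipy, OpenCV 4.12 (cv2) and the standard library are available. Lean on these libraries where they do the work, as an engineer would, in place of code of your own. Each camera call takes 0.05 s, during which the arm holds its last target. There are 200 camera calls.

## Working session

There is one attempt and no reset: what is moved stays moved. The work goes in short steps, each a Python script; the robot and the scene stay as the last script left them, time stands still between calls to the robot, and variables do not carry over. Pictures are saved under pics/ and viewed, at most 10 in all, crops included, and the job is handed in when it is done.

```bash
mkdir -p pics
cat > h.py <<'E'
import numpy as np, cv2, pickle
from cell import manip, viewer
from scipy.spatial.transform import Rotation as Rn
def snap(name,tag):
    p,q=(manip.get_position(),manip.get_tcp_rot()) if name=="wrist" else (None,None)
    d=viewer.get_image(name); d['pq']=(p,q)
    cv2.imwrite(f'pics/{tag}.png',d['image']); pickle.dump(d,open(f'pics/{tag}.pkl','wb')); return d
def foc(d): return 240/np.tan(np.radians(d['fov_y'])/2)
def world(d,u,v,z=None):
    f=foc(d); z=d['depth'][int(round(v)),int(round(u))] if z is None else z
    return d['R'].T@(np.array([(u-d['cx'])/f*z,(v-d['cy'])/f*z,z])-d['t'])
E
python3 - <<'E'
from h import *
a=snap('scene','scene0');b=snap('top','top0')
for d in(a,b): print(d['fov_y'],d['cx'],d['cy'],-d['R'].T@d['t'],d['R'][2])
print(manip.get_t(),manip.get_tcp_rot())
cv2.imwrite('pics/both.png',np.hstack([cv2.resize(x['image'],(400,300)) for x in(a,b)]))
E
```

```text
44.79904695049816 320.01458296137736 242.65322157275705 [1.16894894 0.36061602 1.64271536] [-0.35976628 -0.32143707 -0.87592605]
43.944023974412815 318.0234159912137 235.18440163601534 [ 0.30412361 -0.18541707  1.62958191] [ 0.15080611 -0.00565742 -0.98854717]
0.1 [-1.34164242e-04  1.37462577e-01  9.90506811e-01 -5.28348348e-04]
```

View pics/scene0.png

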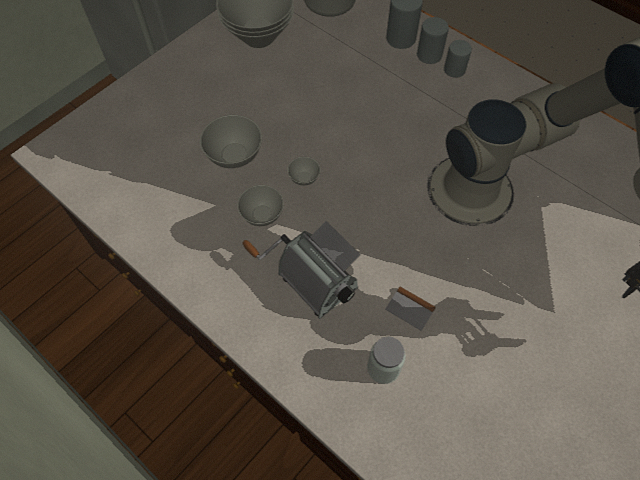

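View pics/top0.png

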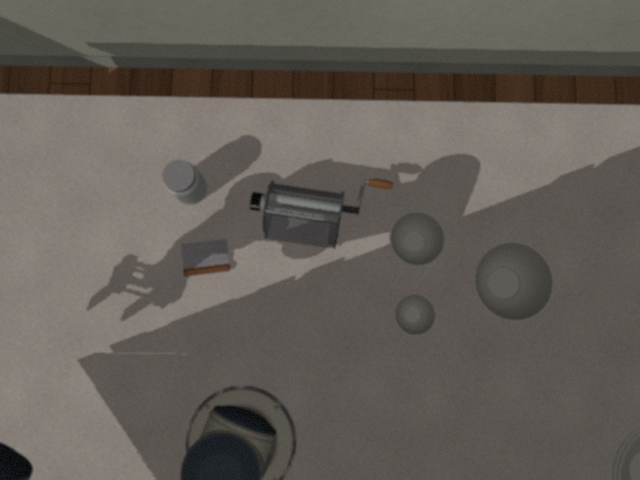

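The black dial is at about (347,295) in scene and (257,200) in top. The black crank hub at top (350,210) is a look-alike, on the crank side. The jar is at scene (386,360) and the scraper at (411,307). The bowls are at top (417,238) middle-sized, (415,314) small and (513,281) large. I'll check the dial in one close crop and measure it.

Run:
```python
from h import *
a=pickle.load(open('pics/scene0.pkl','rb'));b=pickle.load(open('pics/top0.pkl','rb'))
def crop(d,u,v,w,h,s): return np.clip(cv2.resize(d['image'][v:v+h,u:u+w],None,fx=s,fy=s,interpolation=cv2.INTER_CUBIC)*1.8,0,255).astype(np.uint8)
cv2.imwrite('pics/crop1.png',np.vstack([crop(a,265,225,100,100,6)[:300*2:1][150:570],])if 0 else np.hstack([crop(a,270,225,100,100,4),crop(b,245,160,100,100,4)]))
# machine point cloud, from both
for n,d,(u0,u1,v0,v1) in(('a',a,(230,365,215,325)),('b',b,(240,400,165,255))):
    P=np.array([world(d,u,v) for v in range(v0,v1) for u in range(u0,u1) if d['depth'][v,u]>0])
    np.save(f'pics/P{n}.npy',P)
    print(n,len(P),np.percentile(P,[0,1,50,99,100],axis=0).round(3).tolist())
for n,d,u,v in [('dial a',a,347,295),('dial b',b,257,200),('jar a',a,388,349),('jar b',b,180,175),('scr b',b,207,258),('bowl b',b,417,238),('tray',b,300,238)]: print(n,world(d,u,v).round(3))
```

```text
a 14787 [[0.318, -0.534, -0.017], [0.361, -0.49, -0.009], [0.636, -0.211, 0.003], [0.846, 0.005, 0.173], [0.881, 0.04, 0.185]]
b 14329 [[0.496, -0.421, -0.017], [0.501, -0.415, -0.009], [0.609, -0.197, 0.003], [0.752, 0.021, 0.175], [0.758, 0.029, 0.183]]
dial a [ 0.629 -0.022  0.144]
dial b [ 0.618 -0.037  0.147]
jar a [0.679 0.163 0.153]
jar b [0.679 0.16  0.152]
scr b [0.483 0.108 0.011]
bowl b [ 0.549 -0.469  0.004]
tray [ 0.519 -0.149  0.171]
```

View pics/crop1.png

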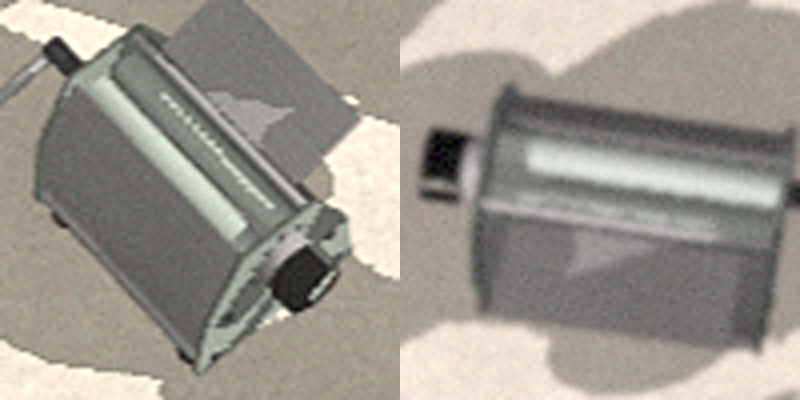

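The crop confirms it: the black dial sits on a grey boss on the +y side plate, and the jar stands directly out along its axis. I'll therefore grip it from above, with the fingers straddling it, and turn it by tilting the tool about the dial axis. Next I'll refine the pose and check the wrist camera geometry and IK.

```bash
cat >> h.py <<'E'
def frame(zdir,ydir):   # tool rotation from approach dir and closing dir -> quat wxyz
    z=np.array(zdir,float);z/=np.linalg.norm(z);y=np.array(ydir,float);y-=z*(y@z);y/=np.linalg.norm(y)
    return Rn.from_matrix(np.c_[np.cross(y,z),y,z])
def q(r): return np.roll(r.as_quat(),1)
E
python3 - <<'E'
from h import *
a=pickle.load(open('pics/scene0.pkl','rb'));b=pickle.load(open('pics/top0.pkl','rb'))
w=snap('wrist','w0');print(w['fov_y'],w['cx'],w['cy'],w['T_tool_cam'].round(3).tolist())
for n,d,(u0,u1,v0,v1) in(('a',a,(330,362,282,312)),('b',b,(246,264,186,216))):
    m=d['image'][v0:v1,u0:u1].max(2)<38
    n_,l,st,c=cv2.connectedComponentsWithStats(m.astype(np.uint8));k=1+st[1:,4].argmax()
    vv,uu=np.nonzero(l==k); P=np.array([world(d,u+u0,v+v0) for u,v in zip(uu,vv)])
    print(n,st[k],c[k]+[u0,v0],np.median(P,0).round(4),P.min(0).round(3),P.max(0).round(3))
# plane z=zz backproject
def onz(d,u,v,zz):
    f=foc(d);r=d['R'].T@np.array([(u-d['cx'])/f,(v-d['cy'])/f,1]);C=-d['R'].T@d['t'];return C+r*(zz-C[2])/r[2]
c=lambda x,y:(245+(x-400)/4,160+y/4)
p=[onz(b,*c(*k),.15) for k in((525,150),(780,185))];e=p[0]-p[1];print('yaw roller',np.degrees(np.arctan2(-e[0],e[1])))
p=[onz(b,*c(*k),.17) for k in((482,312),(760,348))];e=p[0]-p[1];print('yaw tray',np.degrees(np.arctan2(-e[0],e[1])),p)
# IK over tilt
yaw=np.radians(-7);ym=np.array([-np.sin(yaw),np.cos(yaw),0]);xm=np.array([np.cos(yaw),np.sin(yaw),0])
D=np.array([.625,-.03,.122])+.012*ym
for s in(1,-1):
  o=[]
  for t in range(-90,91,15):
    th=np.radians(t);up=np.sin(th)*xm+np.cos(th)*np.array([0,0,1])
    r=frame(-up,s*np.cross(ym,up));j=manip.solve_ik(D+.172*up,q(r));o.append((t,None if j is None else np.round(j,2).tolist()))
  print(s,*o,sep='\n')
E
```

```text
65.70646984690485 319.53387127441613 236.2351063262048 [[0.0, -0.965, -0.263, 0.073], [1.0, 0.001, -0.001, 0.001], [0.001, -0.263, 0.965, 0.019], [0.0, 0.0, 0.0, 1.0]]
a [  7   5  15  16 147] [344.06122449 294.46938776] [ 0.6307 -0.0312  0.1401] [ 0.604 -0.057 -0.002] [1.169 0.361 1.643]
b [ 5  7 11 12 96] [255.54166667 198.1875    ] [ 0.6234 -0.0333  0.1427] [ 0.608 -0.046  0.131] [ 0.64  -0.021  0.151]
yaw roller -7.006341088624466
yaw tray -6.5144994853444835 [array([ 0.51759675, -0.06370964,  0.17      ]), array([ 0.49789582, -0.23623432,  0.17      ])]
1
(-90, None)
(-75, None)
(-60, None)
(-45, None)
(-30, [-0.12, 0.51, 1.91, 0.01, 0.2, -0.01])
(-15, [-0.12, 0.53, 1.69, 0.0, 0.66, -0.0])
(0, [-0.12, 0.61, 1.46, -0.0, 1.07, -0.0])
(15, [-0.12, 0.73, 1.23, -0.0, 1.44, -0.0])
(30, [-0.12, 0.88, 1.0, -0.0, 1.79, -0.0])
(45, [-0.12, 1.03, 0.77, -0.0, 2.12, -0.0])
(60, [-0.12, 1.2, 0.55, -0.0, 2.44, -0.0])
(75, [-0.12, 1.36, 0.36, -0.0, 2.73, -0.0])
(90, None)
-1
(-90, [-0.13, 1.33, 2.32, 3.14, 2.08, -0.0])
(-75, [-0.13, 1.07, 2.36, 3.14, 1.6, -0.0])
(-60, [-0.13, 0.78, 2.28, 3.14, 0.96, 0.0])
(-45, [-0.13, 0.58, 2.11, 3.13, 0.34, 0.0])
(-30, None)
(-15, None)
(0, None)
(15, None)
(30, None)
(45, None)
(60, None)
(75, None)
(90, None)
```

```bash
cat >> h.py <<'E'
def wray(d):  # returns functions project(world)->px for wrist image
    p,qq=d['pq'];R=Rn.from_quat(np.roll(qq,-1)).as_matrix();T=np.eye(4);T[:3,:3]=R;T[:3,3]=p
    return T@d['T_tool_cam']
def wproj(d,X):
    c=np.linalg.inv(wray(d))@np.r_[X,1];f=foc(d);r=np.hypot(c[0],c[1]);th=np.arctan2(r,c[2])
    return np.array([d['cx']+f*th*c[0]/r,d['cy']+f*th*c[1]/r])
def wdir(d,u,v):
    a=np.array([u-d['cx'],v-d['cy']])/foc(d);th=np.hypot(*a);s=np.sin(th)/th if th>1e-9 else 1
    T=wray(d);return T[:3,3],T[:3,:3]@np.r_[a*s,np.cos(th)]
yaw=np.radians(-6.8);ym=np.array([-np.sin(yaw),np.cos(yaw),0]);xm=np.array([np.cos(yaw),np.sin(yaw),0]);zm=np.array([0,0,1.])
E
python3 - <<'E'
from h import *
T=pickle.load(open('pics/w0.pkl','rb'))['T_tool_cam']
D=np.array([.625,-.03,.122]);best=None
for flip in(1,-1):
 for el in(25,30,35,40,45,50,55):
  for az in(-20,0,20):
   e,A=np.radians([el,az]);o=np.cos(e)*(np.cos(A)*ym+np.sin(A)*xm)+np.sin(e)*zm
   z=-o;yd=-zm*flip;yd=yd-z*(yd@z);yd/=np.linalg.norm(yd)
   C=np.eye(4);C[:3,:3]=np.c_[np.cross(yd,z),yd,z];C[:3,3]=D+.29*o
   M=C@np.linalg.inv(T);U,_,V=np.linalg.svd(M[:3,:3]);r=Rn.from_matrix(U@V)
   j=manip.solve_ik(M[:3,3],q(r))
   if j is not None: print(flip,el,az,np.round(j,2),M[:3,3].round(3),M[:3,2].round(2))
E
```

```text
1 25 -20 [ 0.58  1.01  1.43 -1.19  1.66 -2.22] [0.559 0.257 0.175] [ 0.22 -0.96 -0.17]
1 25 0 [ 0.48  1.13  1.02 -1.07  1.95 -2.41] [0.661 0.262 0.175] [-0.12 -0.98 -0.17]
1 25 20 [ 0.36  1.29  0.56 -1.07  2.28 -2.6 ] [0.759 0.232 0.175] [-0.45 -0.88 -0.17]
1 30 -20 [ 0.57  0.95  1.45 -1.15  1.6  -2.27] [0.56  0.251 0.201] [ 0.22 -0.94 -0.26]
1 30 0 [ 0.47  1.07  1.04 -1.02  1.9  -2.42] [0.661 0.256 0.201] [-0.12 -0.96 -0.26]
1 30 20 [ 0.35  1.23  0.61 -0.99  2.23 -2.56] [0.756 0.227 0.201] [-0.44 -0.86 -0.26]
1 35 -20 [ 0.55  0.89  1.46 -1.11  1.54 -2.32] [0.562 0.244 0.226] [ 0.21 -0.92 -0.34]
1 35 0 [ 0.46  1.02  1.07 -0.97  1.86 -2.44] [0.66  0.248 0.226] [-0.11 -0.93 -0.34]
1 35 20 [ 0.34  1.17  0.65 -0.92  2.19 -2.53] [0.753 0.22  0.226] [-0.42 -0.84 -0.34]
1 40 -20 [ 0.53  0.83  1.47 -1.06  1.49 -2.37] [0.565 0.234 0.25 ] [ 0.21 -0.88 -0.42]
1 40 0 [ 0.44  0.96  1.09 -0.91  1.81 -2.46] [0.658 0.238 0.25 ] [-0.11 -0.9  -0.42]
1 40 20 [ 0.33  1.11  0.69 -0.85  2.14 -2.5 ] [0.748 0.211 0.25 ] [-0.41 -0.81 -0.42]
1 45 -20 [ 0.5   0.77  1.48 -1.01  1.44 -2.43] [0.567 0.222 0.273] [
[... 1832 characters left out ...]
0.87]
-1 45 0 [ 0.21  0.61  1.25 -0.49  1.47  0.43] [0.641 0.12  0.38 ] [-0.06 -0.49 -0.87]
-1 45 20 [ 0.16  0.71  1.04 -0.42  1.7   0.64] [0.692 0.105 0.38 ] [-0.22 -0.44 -0.87]
-1 50 -20 [ 0.17  0.49  1.44 -0.46  1.22  0.1 ] [0.594 0.094 0.392] [ 0.1  -0.41 -0.91]
-1 50 0 [ 0.16  0.58  1.27 -0.42  1.44  0.36] [0.639 0.097 0.392] [-0.05 -0.42 -0.91]
-1 50 20 [ 0.12  0.66  1.09 -0.36  1.63  0.61] [0.681 0.085 0.392] [-0.19 -0.37 -0.91]
-1 55 -20 [ 0.11  0.47  1.42 -0.36  1.23 -0.  ] [0.6   0.071 0.403] [ 0.08 -0.33 -0.94]
-1 55 0 [ 0.1   0.55  1.28 -0.34  1.4   0.3 ] [0.636 0.073 0.403] [-0.04 -0.34 -0.94]
-1 55 20 [ 0.08  0.62  1.14 -0.29  1.57  0.57] [0.671 0.063 0.403] [-0.15 -0.3  -0.94]
```

Run:
```python
from h import *
T=pickle.load(open('pics/w0.pkl','rb'))['T_tool_cam']
D=np.array([.625,-.03,.122]);e=np.radians(30);o=np.cos(e)*ym+np.sin(e)*zm
z=-o;yd=zm-z*(zm@z);yd/=np.linalg.norm(yd)
C=np.eye(4);C[:3,:3]=np.c_[np.cross(yd,z),yd,z];C[:3,3]=D+.29*o
M=C@np.linalg.inv(T);U,_,V=np.linalg.svd(M[:3,:3]);manip.goto(M[:3,3],q(Rn.from_matrix(U@V)))
manip.wait(.2);d=snap('wrist','w1');print(manip.get_t(),manip.get_position())
im=cv2.rotate(d['image'],cv2.ROTATE_180)  # rotated px: (639-u,479-v)
u,v=wproj(d,D);print(u,v);u=int(639-u);v=int(479-v)
c=im[max(v-75,0):v+75,u-100:u+100];print('origin',u-100,max(v-75,0))
cv2.imwrite('pics/w1c.png',np.clip(cv2.resize(c,None,fx=4,fy=4,interpolation=cv2.INTER_CUBIC)*1.6,0,255).astype(np.uint8))
```

```text
2.925 [0.64867613 0.1815783  0.33257898]
320.09148292712575 237.01777235858475
origin 218 166
```

View pics/w1c.png

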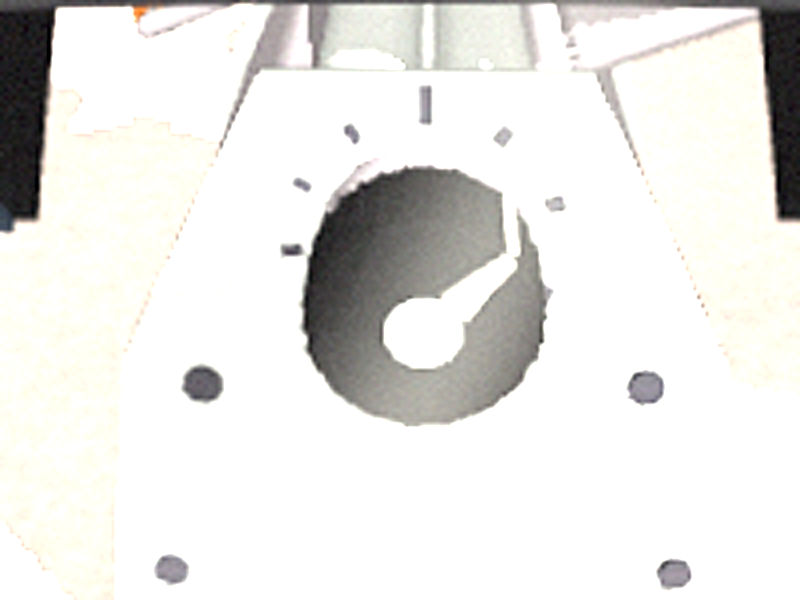

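The enlarged crop, rotated upright, shows:
- the dial hub at (423,333) and the pointer tip at (513,258), leaning right, which is the machine's -x
- the long mark at (426,105), with the right-hand marks at (503,137), (556,204) and possibly one near (548,290)
- the plate top corners at (258,70) and (598,70)

Next I'll fit the pose and the angles from these.

```bash
cat > fit.py <<'E'
from h import *
from scipy.optimize import least_squares
d=pickle.load(open('pics/w1.pkl','rb'))
px=lambda c:(639-(218+(c[0]-1.5)/4),479-(166+(c[1]-1.5)/4))
obs=[((423,424),(0,13,-23)),((258,70),(34,-26,36)),((598,70),(-34,-26,36)),((546,300),None),]
obs=obs[:3]
def W(p,X):
    c,s=np.cos(p[2]),np.sin(p[2]);x,y,z=np.array(X)/1e3
    return np.array([p[0]+c*x-s*y,p[1]+s*x+c*y,.122+z])
r=least_squares(lambda p:np.concatenate([wproj(d,W(p,X))-px(c) for c,X in obs]),[.625,-.03,-.12])
print(r.x,np.degrees(r.x[2]),r.fun.round(1))
p=r.x
def onpl(c,y):
    o,v=wdir(d,*px(c));n=np.array([-np.sin(p[2]),np.cos(p[2]),0]);D0=W(p,(0,y,0));t=((D0-o)@n)/(v@n);h=o+t*v-W(p,(0,0,0))
    return np.array([h@[np.cos(p[2]),np.sin(p[2]),0],h[2]])*1e3
for n,c,y in[('hub',(423,333),13),('tip',(513,258),13),('m0',(426,105),-26),('m-1',(503,137),-26),('m-2',(556,204),-26),('m+1',(352,134),-26),('m+2',(302,184),-26),('m+3',(291,250),-26),('edge',(513,193),-13)]:
    h=onpl(c,y);print(n,h.round(1),np.degrees(np.arctan2(h[0],h[1])).round(1))
h=onpl((513,258),13)-onpl((423,333),13);print('ptr rel hub',h,np.degrees(np.arctan2(*h)))
E
python3 fit.py
```

```text
[ 0.62023364 -0.03623731 -0.13960179] -7.99859362318482 [-0.2  0.9 -1.  -0.7  1.3 -1.4]
hub [ 0.3 -2.6] 174.2
tip [-16.6  14. ] -49.7
m0 [ 0.3 28.9] 0.5
m-1 [-15.8  21.9] -35.9
m-2 [-27.6   6.5] -76.8
m+1 [15.7 22.3] 35.1
m+2 [26.5 10.7] 68.1
m+3 [29.5 -5.2] 100.1
edge [-17.6  15.2] -49.3
ptr rel hub [-16.83808337  16.60613745] -45.39735741160276
```

The pointer is about -49.5° and the neighbouring mark about -36°, so the dial starts one setting short with the ring slipped roughly -10 to -13°. The wanted hole should lie about +36° from here, with the pointer near -12°. I'll approach from above, tilted -20°, and touch both sides to centre the gripper.

```bash
cat >> h.py <<'E'
yaw=np.radians(-7.5);ym=np.array([-np.sin(yaw),np.cos(yaw),0]);xm=np.array([np.cos(yaw),np.sin(yaw),0])
def tool(t,D,off,dist=.172):
    th=np.radians(t);up=np.sin(th)*xm+np.cos(th)*zm
    return D+off*ym+dist*up, q(frame(-up,np.cross(ym,up))), up, np.cross(ym,up)
def F():
    f=np.mean([manip.get_ft_force() for _ in range(5)],0); return np.array([f@xm,f@ym,f[2]])
E
python3 - <<'E'
from h import *
D=np.array([.622,-.0345,.122]);t=-20
p,qq,up,cl=tool(t,D,.014,.28);manip.goto(p,qq)
p1,*_=tool(t,D,.014)
print('hit',manip.move_straight(p1,.12,guard=8),manip.get_position()-p1,F().round(1))
manip.wait(.2);f0=F();s=[]
for k in(1,-1):
    h=manip.move_straight(p1+k*.032*cl,.03,guard=3);s.append((np.array(manip.get_position())-p1)@cl);print(k,h,s[-1],(F()-f0).round(1))
    manip.move_straight(p1,.08)
c=sum(s)/2;print('centre off',c,'span',s[0]-s[1],cl,manip.get_t())
E
```

```text
hit False [7.91603348e-05 1.12501514e-04 4.98739834e-04] [-0.1  0.3 -0. ]
1 True 0.021050131056967687 [ 0.2  0.  -0.8]
-1 True -0.02445521819083729 [3.3 0.4 1.5]
centre off -0.001702543566934802 span 0.04550534924780498 [ 0.93165342 -0.1226545   0.34202014] 7.425
```

Run:
```python
from h import *
D=np.array([.622,-.0345,.122])-.0018*xm;np.save('D.npy',D);t=-20
p,qq,up,cl=tool(t,D,.014);manip.move_straight(p,.05);f0=F();np.save('f0.npy',f0)
manip.gripper_close();manip.wait(.2);print('w',manip.get_grip_width(),manip.get_grasp_force(),(F()-f0).round(1))
for o in(.002,.004,.006,.0075):
    manip.move_straight(p+o*ym,.03);manip.wait(.1);print(o,(F()-f0).round(1),((np.array(manip.get_position())-p)@ym*1e3).round(2))
print(manip.get_t(),manip.get_moment())
```

```text
w 0.04534370161594069 30.00082790851593 [2.8 0.7 0. ]
0.002 [ 2.1 -6.5  0.5] 1.72
0.004 [ 2.3 -8.3  0.4] 3.62
0.006 [ 2.  -8.2  0.8] 5.53
0.0075 [  2.9 -10.2   0.5] 7.0
10.0417 [-1.62480661  0.02457081 -0.52863558]
```

```bash
cat >> h.py <<'E'
def to(t,off,rate=.06,guard=None):
    p,qq,_,_=tool(t,np.load('D.npy'),.014+off);return manip.move_straight(p,rate,qq,guard)
def yoff(t):
    p,*_=tool(t,np.load('D.npy'),.014);return (np.array(manip.get_position())-p)@ym*1e3
E
python3 - <<'E'
from h import *
f0=np.load('f0.npy')
for t in(-14,-8,-2,4,10):
    to(t,.0075);print(t,(F()-f0).round(1),yoff(t).round(2),round(manip.get_t(),2))
for dl in(30,33,36,39,42,45):
    t=-20+dl;to(t,.0075);h=to(t,.003,.02,guard=5)
    print('probe',dl,h,(F()-f0).round(1),yoff(t).round(2),round(manip.get_t(),2))
    if not h: break
E
```

```text
-14 [ -0.4 -10.6   1.9] 6.88 10.49
-8 [-0.6 -8.7  2.1] 6.83 10.94
-2 [-0.1 -9.8  2.6] 6.73 11.39
4 [ 0.5 -9.6  3. ] 6.69 11.84
10 [-0.  -9.6  3.1] 6.68 12.29
probe 30 True [ 0.5 -1.   6.6] 4.96 12.75
probe 33 False [ 0.5 -8.   3.9] 2.39 13.43
```

```bash
cat >> h.py <<'E'
def tq():
    D=np.load('D.npy');M=np.array(manip.get_moment());f=np.array(manip.get_ft_force());return (M+np.cross(np.array(manip.get_position())-D,f))@ym
E
python3 - <<'E'
from h import *
f0=np.load('f0.npy');t=13
print('tq',tq(),manip.get_moment()@ym)
to(t,.0005,.02,guard=12);print((F()-f0).round(1),yoff(t).round(2),tq())
T0=tq()
for t in(14,15,16,17,18):
    to(t,.0005,.03);manip.wait(.1);print(t,(F()-f0).round(1),round(tq(),3),yoff(t).round(2))
    if abs(tq()-T0)>.15: break
print(manip.get_t())
E
```

```text
tq -0.04858205106625225 -0.03946436589900909
[-1.3 -6.   3.2] 0.29 -0.17162577559933073
14 [-0.4 -5.7  2.7] -0.006 0.3
14.0583
```

Run:
```python
from h import *
f0=np.load('f0.npy')
for t in(14,15,16,17,18):
    to(t,.0005,.03);manip.wait(.15);print(t,(F()-f0).round(1),np.round([tq() for _ in range(4)],3),yoff(t).round(2))
    if abs(tq())>.25: break
print(manip.get_t())
```

```text
14 [-1.4 -5.5  3.4] [-0.233 -0.233 -0.233 -0.233] 0.34
15 [-1.2 -5.8  2.5] [-0.2 -0.2 -0.2 -0.2] 0.34
16 [-0.7 -5.9  3.2] [-0.119 -0.119 -0.119 -0.119] 0.33
17 [-1.3 -5.3  2.4] [-0.178 -0.178 -0.178 -0.178] 0.34
18 [-0.9 -5.5  3.4] [-0.246 -0.246 -0.246 -0.246] 0.33
16.0583
```

Run:
```python
from h import *
to(17,.0005);to(17,-.0003,.02,guard=8);print(F());manip.release();manip.wait(.2);print(F(),manip.get_grip_width())
D=np.load('D.npy');p,qq,_,_=tool(17,D,.014,.30);print(manip.move_straight(p,.15))
T=pickle.load(open('pics/w0.pkl','rb'))['T_tool_cam'];w=pickle.load(open('pics/w1.pkl','rb'));manip.goto(*w['pq'])
manip.wait(.2);d=snap('wrist','w2');print(manip.get_t())
im=cv2.rotate(d['image'],cv2.ROTATE_180)[166:316,218:418]
cv2.imwrite('pics/w2c.png',np.clip(cv2.resize(im,None,fx=4,fy=4,interpolation=cv2.INTER_CUBIC)*1.6,0,255).astype(np.uint8))
```

```text
[-0.92095388  0.20813062  0.78534102]
[-0.13328066 -0.10720576 -0.59143861] 0.09119500883339196
False
19.6083
```

View pics/w2c.png

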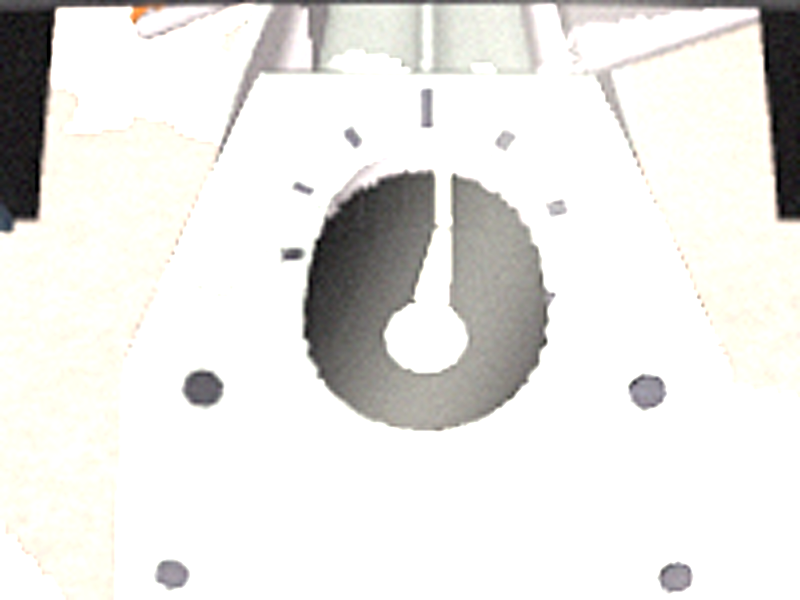

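```bash
cat > cmp.py <<'E'
import io,contextlib
with contextlib.redirect_stdout(io.StringIO()): from fit import *
import sys
a=pickle.load(open('pics/w1.pkl','rb'));b=pickle.load(open(f'pics/{sys.argv[1]}.pkl','rb'))
print('pose diff',np.array(b['pq'][0])-a['pq'][0])
g=lambda d:cv2.rotate(cv2.cvtColor(d['image'],cv2.COLOR_BGR2GRAY),cv2.ROTATE_180)[166:316,218:418].astype(np.float32)
A,B=g(a),g(b)
def sh(n,x0,y0,x1,y1):  # crop(x4) coords
    x0,y0,x1,y1=[k//4 for k in(x0,y0,x1,y1)]
    t=cv2.resize(A[y0:y1,x0:x1],None,fx=8,fy=8,interpolation=cv2.INTER_CUBIC);s=cv2.resize(B[y0-4:y1+4,x0-4:x1+4],None,fx=8,fy=8,interpolation=cv2.INTER_CUBIC)
    r=cv2.matchTemplate(s,t,cv2.TM_CCOEFF_NORMED);_,v,_,l=cv2.minMaxLoc(r);print(n,'shift px',(l[0]-32)/8,(l[1]-32)/8,round(v,3))
sh('rivL',170,350,235,420);sh('rivR',610,350,680,420);sh('rivL2',140,540,200,580);sh('long mark',405,75,450,130);sh('m+1',335,115,370,155);sh('m-1',485,115,525,155)
sh('rim bottom',360,385,490,450);sh('hub low',375,340,475,390)
# expected shift of rim for 1 mm out
print('1mm out:',-(wproj(d,W(p,(0,14,-23)))-wproj(d,W(p,(0,13,-23)))))
for c in((442,222),(444,175)):
    h=onpl((c[0],c[1]-4),13 if c[1]>200 else -13);print(h,np.degrees(np.arctan2(*h)))
E
python3 cmp.py w2
```

```text
pose diff [ 0.00062979 -0.00170227  0.00035826]
rivL shift px 0.125 1.125 0.996
rivR shift px 0.25 1.0 0.987
rivL2 shift px 0.125 1.125 0.996
long mark shift px 0.25 0.875 0.989
m+1 shift px 0.25 1.0 0.985
m-1 shift px 0.375 0.875 0.984
rim bottom shift px 0.375 1.25 0.992
hub low shift px 0.5 1.125 0.993
1mm out: [-0.0162215   0.70404153]
[-3.16145931 22.27358942] -8.078462219930534
[-3.54609151 19.90580416] -10.100914333440855
```

The plate and the dial rim shift together between the two pictures, to within about 0.2 mm out, so the dial is home. The pointer is about 9° from the long mark, inside the 13.7° limit, and the arm is clear.

```bash
python3 -c "
from h import *
print(manip.finish_job(),manip.get_t())"
```

```text
the job is handed in; nothing more can be done
the job is handed in; nothing more can be done
```

I turned the dial one setting to the hole at the long mark; it sits home with the pointer about 9° off straight up (limit 13.7°), the jar, bowl and scraper were not touched, and the job is handed in at about 20 s, with no verdict returned.

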